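# Park the cooling carousel with its locking pin

### The arm

A 7-joint arm with a two-finger parallel gripper is mounted at the origin on the work surface. World frame = base frame: x ahead of the robot, y to its left, z up, the work surface at z = 0. Lengths are in mm, angles in degrees, forces in N, time in s.
With the tool pointing down it reaches from about 425 to 975 mm from the base axis. Payload 16.7 kg.
Tool frame: the origin (TCP) lies at the very end of the fingers, on their centre line; the grasp point (between the pads) lies 19 mm behind it (arm.tcp_to_grasp is the distance from the TCP to the grasp point, in mm); z points along the fingers, x is the direction in which the jaws open and shut, and the axes are right-handed (so a half turn about z gives the same grasp; the last joint's range is limited). The gripper opens to 85 mm and grips with 20 to 120 N. Pads are 22 mm wide; open, the fingers measure 114 mm over their backs; the gripper's body (76 mm by 85 mm) begins 54 mm behind the grasp point. The pads swing forward as they close: fully open they stand 13 mm farther back than shut.
Start: joints at [-83.108, 24.414, 4.234, 92.017, -1.954, 63.644, -3.845], TCP at [179.92, 650.542, 231.302] pointing down, gripper open.
Joint ranges: [-163.25, 163.25], [-28.42, 122.38], [-70.27, 78.77], [12.13, 141.07], [-58.53, 238.53], [9.26, 117.41], [-156.51, 156.51]. Speed limits (degrees/s): [108.29, 108.29, 136.94, 136.94, 172.46, 172.46, 172.46].

### API

Orientations are given as [roll, pitch, yaw] about the fixed x, y, z axes, in that order (R = Rz(yaw) Ry(pitch) Rx(roll)).
In Python, from workcell import get_state, imaging, ticket, arm gives the robot as it stands.
- The arm moves only by the shell command python3 -m inch 'ROWS'. ROWS is JSON, a list of rows, each a list of 7 numbers: the shift along the world's x, y, z in m, then the turn, a rotation vector about the world's x, y, z in degrees, then the closure, from 0 (fully open) to 1 (shut). A call has 1 to 8 rows; each row is the pose to reach, as a shift and turn from the pose commanded when the call began; what a row does not reach only later rows make up. A row lasts 1/10 s, in which the tool goes at most 50 mm and 8.59 degrees, less where a joint would pass 70% of its speed; a pose out of reach is approached as far as the arm can. A call with a gripper value outside its range is refused whole. The fingers move at their own pace and stop on an object; the grip force is fixed at half the most. Time passes only in rows, so rows that repeat a pose let the fingers close. It gives the time, the measured TCP pose, the force and the opening at its end, in the units of the state.
- get_state(): the state, without advancing time (a new reading comes with each control period).
- imaging.camera(name): name is "scene" or "top"; returns the picture (420x560x3 uint8, red, green, blue); there is no depth.
- imaging.camera_info(name): a dict with "mtx" (3x3 intrinsics, pixels), "rvec" (rotation vector, rad) and "tvec" (3), from world to camera coordinates, as OpenCV has them. Camera axes: x right, y down, z forward; pixel columns grow to the right and rows downward; lengths in mm; the calibration is good to about 2 mm. A picture is of the moment at which its call begins. camera_info takes no time and is no camera call.
- ticket.close_job(): hands the job in, once; it reports no verdict.
The state is a dict: "time": time; "joint_positions": joint angles; "dq": joint speeds; "effort": joint torques, N m; "tool_pos": TCP position; "eef_rot": TCP orientation; "wrist_force": force on the tool from outside, world axes, zero at the start; "torque": the same for the moment, N m; "grip_width": finger opening in mm.
Only numpy, scipy, OpenCV 4.12 (cv2) and the standard library are available. Lean on these libraries where they do the work, as an engineer would, in place of code of your own. Each camera call takes 0.05 s, during which the arm holds its last target.

### The job

The plate of the cooling carousel is idling round and has to be parked for unloading. Take the locking pin from its stand, pass it down through the slot in the fixed bridge and rub its tip lightly on the turning plate until the plate only creeps, then let the hole in the plate come under the slot at that crawl and push the pin through it fully home, its flange down on the bridge. Never press hard on the plate, leave everything else on the table where it is, and let go of the pin.

Things in the scene. Friction and masses are not known exactly. Their poses are not given: they have to be found in the camera images.
- pin: The loose locking pin, 70 g, origin at its tip, z up along it. From the tip up: round steel shank 14 mm in diameter, 56 mm long (its last 9 mm taper to 6 mm), round flange 36 mm in diameter, 5 mm thick, then a square black handle 22 x 22 mm, 45 mm tall (61 to 106 mm above the tip), its faces looking along the pin's x and y. Starts upright in the stand.
- pin_tip (a point): Centre of the pin's tip (the pin's origin).
- stand: Plain grey block 70 x 70 x 65 mm fixed on the table, with an upright hole 17.5 mm wide and 60 mm deep in its middle; the pin stands in it, flange on the block's top. Origin: centre of the underside. Across the table stands a wooden block with dental burs, not needed; the two may change places.
- station: The carousel's fixed base: white round housing 176 mm in diameter, grey panel at its front (own -x). Origin: centre of its underside, on the plate's axis. At its own +x side a steel post (40 mm wide, 112 to 132 mm from the axis) carries the bridge, a steel plate 46 mm wide, 18 mm thick (108 to 126 mm above the table) reaching in to 58 mm from the axis.
- slot (a point): Centre of the slot through the bridge, on the bridge's top face: 80 mm from the plate's axis along the station's +x; axes as the station's. The slot is 26 mm long along the station's x (radially) and 16 mm wide along its y. With the pin fully home its tip is 56 mm below this point.
- hole (a point): Centre of the mouth of the one hole in the turning plate, on the plate's top face, 80 mm from the axis; it goes round with the plate. Round, 17 mm in diameter, right through the 8 mm plate, with 20 mm of free depth below. When it is under the slot it is 36 mm below the slot's top.
- carousel (a joint): Turn of the plate, rad, counting on, counter-clockwise from above; the hole is under the slot at whole multiples of 2 pi. It starts at rest anywhere and at once runs up to 3 rad/s, driven for ever by a weak slipping clutch (0.14 N m). Rubbing on the hole's track with some 2 to 5 N (friction varies) slows it, a little more stalls it; freed, it runs on. The pin's weight alone slows it too little.
- jar_a: Bystander: small jar.
- jar_b: Bystander: small jar.
- jar_c: Bystander: jar.
- bowl: Bystander: white bowl.
- model: Bystander: plaster model of a jaw.
- brush: Bystander: brush lying on the table.
- spatula: Bystander: spatula lying on the table.
- axis (a point): Centre of the plate's top face, 90 mm above the table, when nothing presses on it (this point is fixed). Plate: aluminium, 200 mm in diameter; three firing trays with crowns on it within 57 mm of the axis. It floats on a spring: it starts to sink at about 0.4 N and sinks 1 mm for each further 1 N, slowly (50 N s/m damping), hard down after 9 mm.
Not all that is in view belongs to the job. What is shaped like the pin but purple or red is not meant.

How it is judged (in metres and radians):
On the way:
1. the pin, through the slot, rubs on the plate and has slowed it to a crawl, under 0.5 rad/s, its tip still on the plate's face (horizontal distance between pin_tip and slot below 0.009 m and contact force between pin and carousel above 0.4 N and velocity of joint carousel below 0.5 rad/s and z of pin_tip in the frame of hole above -0.003 m), for 0.2 s.
At the end, for the whole second after the job is handed in: The pin stands upright (within 0.2 rad) through slot and hole, tip at least 51 mm below the slot's top (home is 56) and 15 mm below the plate's face, within 9 mm of the slot's centre; the hole is within 7 mm of under the slot, plate and pin at rest (under 0.1 rad/s, 20 mm/s), pin released (horizontal distance between pin_tip and slot below 0.009 m and horizontal distance between hole and slot below 0.007 m and z of pin_tip in the frame of slot below -0.051 m and z of pin_tip in the frame of hole below -0.015 m and angle between pin's own z axis and vertical below 0.2 rad and velocity of joint carousel between -0.1 and 0.1 rad/s and linear speed of pin below 0.02 m/s); the robot touches nothing.
It fails at once if the pin pressed or snatched on the plate with more than 15 N (contact force between pin and carousel above 15 N).
It fails at once if a bystander moved more than 20 mm (distance of any of jar_a, jar_b, jar_c, bowl, model, brush, spatula from where it was at the start of the episode above 0.02 m).
It also fails if it takes over 64 s, if anything falls off the work surface, if the arm or the gripper's body presses on something with over 40 N, if the wrist force passes 120 N, or if a joint passes its speed limit or range.

## Working session

There is one attempt and no reset: what is moved stays moved. The work goes in short steps, Python scripts to look and compute and a shell command to move; the robot and the scene stay as the last step left them, time stands still between calls to the robot, and variables do not carry over. Pictures are saved under pics/ and viewed, and the job is handed in when it is done.

```bash
mkdir -p pics; ls
python3 - <<'E'
from workcell import get_state, imaging, ticket, arm
import cv2
print(get_state()); print(arm.tcp_to_grasp)
for n in("scene","top"):
    im=imaging.camera(n); cv2.imwrite(f"pics/{n}0.png",im[:,:,::-1]); print(imaging.camera_info(n))
E
```

```text
pics
{'time': 0.0, 'joint_positions': array([-83.10644882,  24.45059948,   4.23035977,  92.05412629,
        -1.95602241,  63.64254411,  -3.84460533]), 'dq': array([0.02662422, 0.02443465, 0.05466159, 0.00293753, 0.00566653,
       0.05628548, 0.07000377]), 'effort': array([-6.06194681e-04, -9.49849892e+01,  3.76021564e+00, -4.63491225e+01,
        1.90966716e-02,  1.05324454e-02,  1.46208986e-06]), 'tool_pos': array([179.81870493, 650.16886945, 230.58450618]), 'eef_rot': array([1.79996764e+02, 7.50911974e-02, 7.45386862e+01]), 'wrist_force': array([-0.23322867,  0.05330687,  0.68918132]), 'torque': array([-0.00447011,  0.01951035, -0.03266152]), 'grip_width': 85.60135368084335}
18.700000000000003
{'mtx': array([[480.25423845,   0.        , 284.24999218],
       [  0.        , 480.25423845, 217.62282403],
       [  0.        ,   0.        ,   1.        ]]), 'rvec': array([ 1.96273442,  1.08993386, -0.56243371]), 'tvec': array([-310.03718252, -177.26172038, 1700.83861929])}
{'mtx': array([[389.22538555,   0.        , 281.18877845],
       [  0.        , 389.22538555, 215.61342128],
       [  0.        ,   0.        ,   1.        ]]), 'rvec': array([ 2.14676122, -2.18010393,  0.09188707]), 'tvec': array([  24.83576599,  597.90306504, 1095.03201159])}
```

View pics/scene0.png

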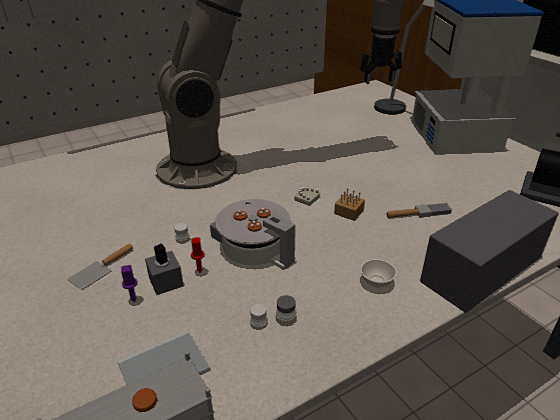

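View pics/top0.png

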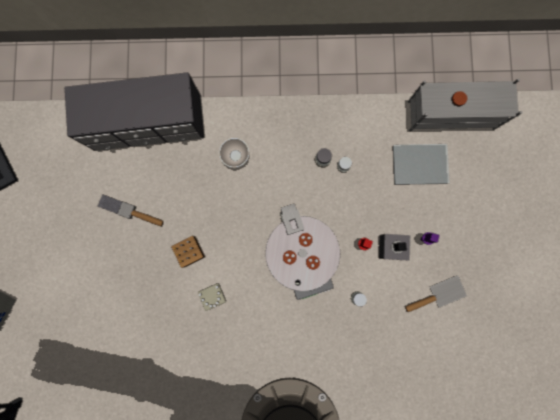

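The top view has three pin shapes: red at (365,243), purple at (430,238), and a black-handled one in the grey block at (400,246). In the scene view that one is at (161,253). The black one fits the description, so I'll enlarge it and the carousel to confirm.

```bash
cat > h.py <<'E'
import numpy as np, cv2
from workcell import imaging
def cam(n):
    i=imaging.camera_info(n); R=cv2.Rodrigues(np.array(i['rvec']))[0]; return np.array(i['mtx']),R,np.array(i['tvec']).ravel()
def ray(n,uv):
    K,R,t=cam(n); d=R.T@np.linalg.solve(K,[uv[0],uv[1],1.]); return -R.T@t,d
def onz(n,uv,z):
    c,d=ray(n,uv); return c+d*(z-c[2])/d[2]
def two(a,b):
    (c1,d1),(c2,d2)=ray('top',a),ray('scene',b)
    s=np.linalg.lstsq(np.c_[d1,-d2],c2-c1,rcond=None)[0]
    p,q=c1+s[0]*d1,c2+s[1]*d2; return (p+q)/2,np.linalg.norm(p-q)
def proj(n,p):
    i=imaging.camera_info(n); return cv2.projectPoints(np.array([p],float),np.array(i['rvec']),np.array(i['tvec']),np.array(i['mtx']),None)[0].ravel()
E
python3 - <<'E'
import cv2,numpy as np
from h import *
t=cv2.imread('pics/top0.png');s=cv2.imread('pics/scene0.png')
a=cv2.resize(t[200:310,250:450],None,fx=4,fy=4,interpolation=cv2.INTER_CUBIC); cv2.imwrite('pics/tc.png',a)
b=cv2.resize(s[185:315,110:310],None,fx=4,fy=4,interpolation=cv2.INTER_CUBIC); cv2.imwrite('pics/sc.png',b)
print(ray('top',(280,215))[0],ray('scene',(280,215))[0])
E
```

```text
[4.86446711e+02 1.48083177e-01 1.14916038e+03] [1428.36632532 -526.17342374  838.63457463]
```

View pics/tc.png

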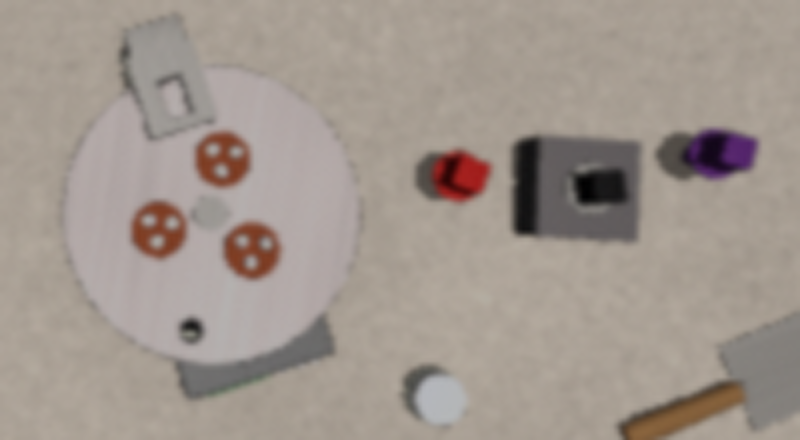

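View pics/sc.png

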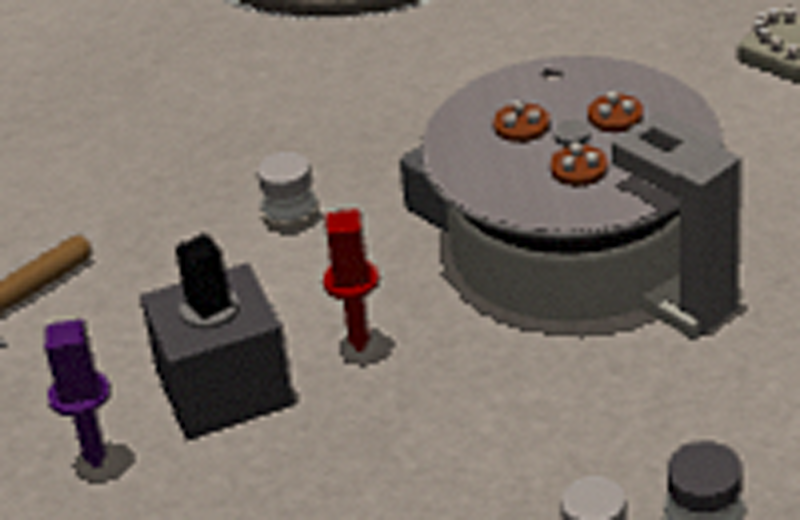

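The enlarged crops confirm it. The black square handle, with its flange, stands in the grey block. The red and purple look-alikes stand free on either side. Next I'll measure.

```bash
python3 - <<'E'
import cv2,numpy as np
from h import *
f=lambda u,v,ox,oy:((u+.5)/4-.5+ox,(v+.5)/4-.5+oy)
T=lambda u,v:f(u,v,250,200); S=lambda u,v:f(u,v,110,185)
# stand top corners
cs=[onz('top',T(*c),65)[:2] for c in [(540,138),(640,142),(638,240),(536,236)]]
print('stand',np.round(cs,1),np.mean(cs,0))
e=np.diff(np.array(cs+[cs[0]]),axis=0); print(np.hypot(*e.T),np.degrees(np.arctan2(e[:,1],e[:,0])))
cs=[onz('scene',S(*c),65)[:2] for c in [(141,296),(248,265),(284,328),(172,362)]]
print('stand scene',np.round(cs,1),np.mean(cs,0))
# plate from top: ellipse: extents in crop
t=cv2.imread('pics/top0.png'); hsv=cv2.cvtColor(t,cv2.COLOR_BGR2HSV)
print('plate edges', [onz('top',T(*c),90)[:2].round(1) for c in [(63,212),(359,212),(211,64),(211,362)]])
print('slot corners', [onz('top',T(*c),126)[:2].round(1) for c in [(156,80),(182,74),(193,113),(168,122)]])
print('bridge corners', [onz('top',T(*c),126)[:2].round(1) for c in [(124,34),(180,14),(214,120),(152,138)]])
print('hole',onz('top',T(191,329),90))
print('axis cap',onz('top',T(211,213),90))
print('red',onz('top',T(475,168),106),'purple',onz('top',T(740,150),106))
print('jar',onz('top',T(440,398),40))
print('slot scene', onz('scene',S(661,139),126))
for n,g in(('handletop',onz('top',T(614,186),115)),('scene',onz('scene',S(196,243),115))): print(n,g)
E
python3 - <<'E'
import cv2
t=cv2.imread('pics/top0.png');s=cv2.imread('pics/scene0.png')
a=cv2.resize(t[225:270,375:425],None,fx=12,fy=12,interpolation=cv2.INTER_CUBIC)
b=cv2.resize(s[235:295,140:190],None,fx=9,fy=9,interpolation=cv2.INTER_CUBIC)
import numpy as np
a=np.clip(a.astype(float)*1.8,0,255);b=np.clip(b.astype(float)*1.8,0,255)
cv2.imwrite('pics/a.png',a);cv2.imwrite('pics/b.png',b)
E
```

```text
stand [[ 538.4 -271.1]
 [ 534.6 -340. ]
 [ 467.2 -335.5]
 [ 470.9 -265.6]] [ 502.79552857 -303.08166964]
[69.00433393 67.57654716 69.95295335 67.73359473] [-93.1873615  176.13431416  86.92666125  -4.66658062]
stand scene [[ 468.5 -335.2]
 [ 474.8 -267.6]
 [ 543.8 -271.2]
 [ 537.4 -339.4]] [ 506.1390815  -303.35070844]
plate edges [array([492.1,  59.1]), array([ 489.1, -141. ]), array([591.2, -43.1]), array([390.5, -39.1])]
slot corners [array([577.7,  -5.2]), array([581.4, -22.4]), array([555.5, -29.2]), array([549.8, -12.6])]
bridge corners [array([608.6,  15.5]), array([621.3, -21.8]), array([550.7, -42.9]), array([539.4,  -1.9])]
hole [412.55657706 -26.09290694  90.        ]
axis cap [489.93337548 -41.07551988  90.        ]
red [ 517.15239086 -216.91251413  106.        ] purple [ 526.44593383 -393.16857356  106.        ]
jar [ 359.0561459  -200.36370129   40.        ]
slot scene [568.76759654 -17.61584525 126.        ]
handletop [ 503.66190597 -305.93307498  115.        ]
scene [ 500.07017776 -303.24912701  115.        ][ WARN:0@0.167] global loadsave.cpp:1063 imwrite_ Unsupported depth image for selected encoder is fallbacked to CV_8U.
```

View pics/a.png

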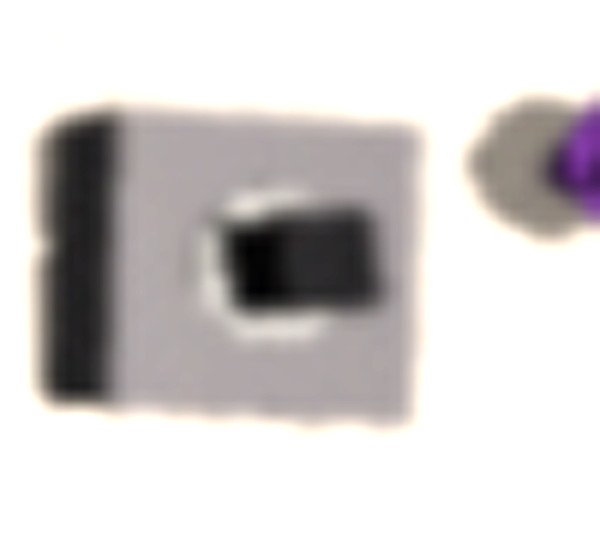

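View pics/b.png

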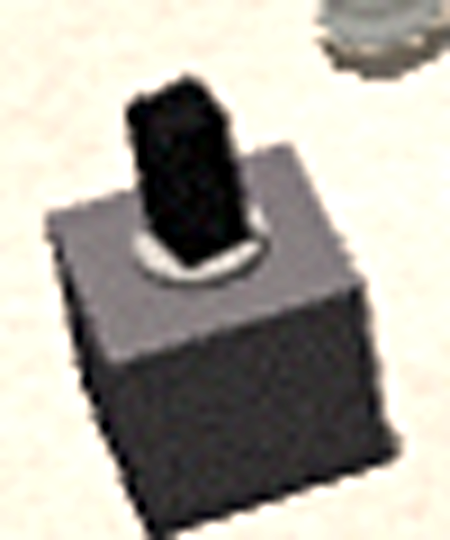

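```bash
python3 - <<'E'
import cv2,numpy as np
from h import *
B=lambda u,v:((u+.5)/9-.5+140,(v+.5)/9-.5+235)
A=lambda u,v:((u+.5)/12-.5+375,(v+.5)/12-.5+225)
print('scene',[onz('scene',B(*c),115)[:2].round(1) for c in [(130,100),(190,78),(228,118)]])
print('top',[onz('top',A(*c),115)[:2].round(1) for c in [(278,214),(366,208),(382,300),(288,306)]])
print('flange',[onz('top',A(*c),70)[:2].round(1) for c in [(200,262),(278,190),(278,340)]])
print('flange scene',[onz('scene',B(*c),70)[:2].round(1) for c in [(133,242),(270,235),(195,282)]])
E
python3 -m inch '[[0.05,-0.05,0,0,0,-5,0],[0.10,-0.09,0,0,0,-12,0],[0.15,-0.13,0,0,0,-20,0],[0.20,-0.17,0,0,0,-28,0],[0.24,-0.21,0,0,0,-36,0],[0.28,-0.25,0,0,0,-44,0],[0.32,-0.29,0,0,0,-52,0],[0.35,-0.33,0,0,0,-60,0]]'
```

```text
scene [array([ 495.3, -313.1]), array([ 494.7, -296.1]), array([ 516.4, -293.6])]
top [array([ 513.7, -292.1]), array([ 514.8, -311.5]), array([ 494.6, -314. ]), array([ 493.6, -293.4])]
flange [array([ 504.2, -286.6]), array([ 520.4, -305.1]), array([ 486.1, -303.6])]
flange scene [array([ 497.4, -320.2]), array([ 514.3, -287.5]), array([ 522.1, -311.7])]
time: 0.9
tool_pos: [475.8, 379.2, 231.2]
eef_rot: [-180.0, 0.0, 14.2]
wrist_force: [1.3, 0.7, 0.7]
grip_width: 85.6
```

```bash
python3 -m inch '[[0,-0.05,0,0,0,-5,0],[0,-0.1,0,0,0,-9,0],[0,-0.15,0,0,0,-9,0],[0,-0.2,0,0,0,-9,0],[0,-0.25,0,0,0,-9,0],[0,-0.3,0,0,0,-9,0],[-0.01,-0.35,0,0,0,-9,0],[-0.02,-0.40,0,0,0,-9,0]]'; python3 -c "
from workcell import get_state;print(get_state()['joint_positions'])"
```

```text
time: 1.7
tool_pos: [454.2, -19.2, 231.2]
eef_rot: [-180.0, 0.0, 5.5]
wrist_force: [1.1, -0.3, 0.1]
grip_width: 85.4
[-42.2043097    2.67582014  38.36829608 120.82677879  -1.99086149
  57.0968733    2.7466325 ]
```

```bash
python3 -m inch '[[0.01,-0.05,0,0,0,0,0],[0.02,-0.1,0,0,0,0,0],[0.03,-0.15,0,0,0,0,0],[0.04,-0.2,0,0,0,0,0],[0.05,-0.25,0,0,0,0,0],[0.05,-0.284,0,0,0,0,0],[0.05,-0.284,0,0,0,0,0]]'; python3 -c "
from workcell import get_state;print(get_state()['joint_positions'])"
```

```text
time: 2.4
tool_pos: [503.4, -307.0, 231.1]
eef_rot: [179.8, 0.1, 5.2]
wrist_force: [0.1, 1.0, -0.6]
grip_width: 85.3
[-11.17896452  21.17735386  46.4239438  105.26558624 -17.23118804
  60.88131623  46.98701826]
```

```bash
python3 -m inch '[[0,0.004,-0.04,0,0,0,0],[0,0.004,-0.08,0,0,0,0],[0,0.004,-0.11,0,0,0,0],[0,0.004,-0.13,0,0,0,0],[0,0.004,-0.145,0,0,0,0],[0,0.004,-0.151,0,0,0,0],[0,0.004,-0.151,0,0,0,0]]'
python3 - <<'E'
import cv2
from h import *
for n in('top','scene'):
    im=imaging.camera(n)[:,:,::-1]; cv2.imwrite(f'pics/{n}1.png',im)
    c=im[200:320,330:470] if n=='top' else im[200:320,100:240]
    cv2.imwrite(f'pics/{n}1c.png',cv2.resize(c,None,fx=4,fy=4,interpolation=cv2.INTER_CUBIC))
E
```

```text
time: 3.1
tool_pos: [504.9, -297.1, 80.1]
eef_rot: [-180.0, 0.0, 5.5]
wrist_force: [0.5, 0.2, 0.3]
grip_width: 85.5
```

View pics/top1c.png

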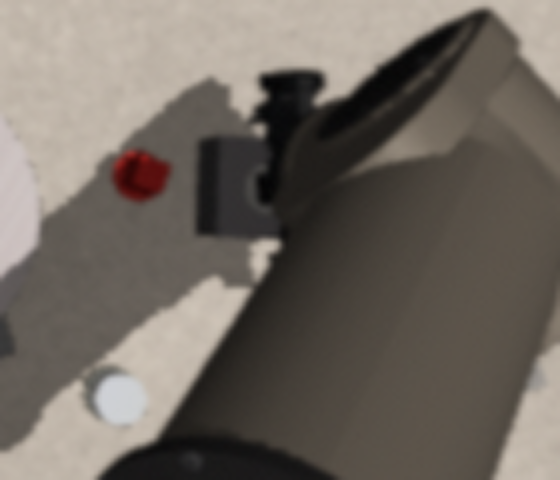

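View pics/scene1c.png

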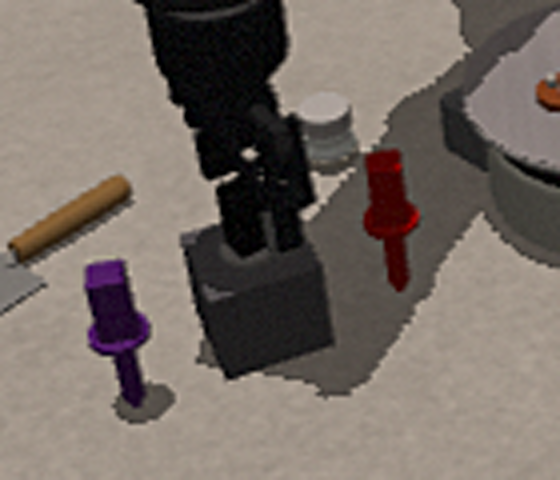

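The picture shows the fingers straddling the black handle, with both look-alikes clear. The measured y is 5 mm to the +y side of the handle, so I'll correct that, then close.

```bash
python3 -m inch '[[0,-0.005,0,0,0,0,0],[0,-0.005,0,0,0,0,0],[0,-0.005,0,0,0,0,0]]';  python3 -m inch '[[0,0,0,0,0,0,0.5],[0,0,0,0,0,0,1],[0,0,0,0,0,0,1],[0,0,0,0,0,0,1],[0,0,0,0,0,0,1],[0,0,0,0,0,0,1],[0,0,0,0,0,0,1],[0,0,0,0,0,0,1]]'
```

```text
time: 3.5
tool_pos: [505.2, -302.6, 80.8]
eef_rot: [180.0, -0.0, 5.5]
wrist_force: [0.8, -0.2, -1.2]
grip_width: 85.3
time: 4.3
tool_pos: [505.1, -302.3, 80.4]
eef_rot: [-180.0, -0.0, 5.5]
wrist_force: [0.4, 1.4, 3.1]
grip_width: 21.4
```

```bash
python3 -m inch '[[0,0,0.02,0,0,0,1],[0,0,0.05,0,0,0,1],[0,0,0.09,0,0,0,1],[0,0,0.13,0,0,0,1],[0,0,0.15,0,0,0,1],[0,0.03,0.15,0,0,0,1],[0.01,0.08,0.15,0,0,0,1],[0.02,0.13,0.15,0,0,0,1]]';  python3 -m inch '[[0.01,0.05,0,0,0,0,1],[0.02,0.10,0,0,0,0,1],[0.03,0.13,0,0,0,0,1],[0.042,0.147,0,0,0,0,1],[0.042,0.153,0,0,0,0,1],[0.042,0.153,0,0,0,0,1],[0.042,0.153,0,0,0,0,1]]'
python3 - <<'E'
import cv2
from h import *
for n in('top','scene'):
    im=imaging.camera(n)[:,:,::-1]; cv2.imwrite(f'pics/{n}2.png',im)
    c=im[150:310,200:400] if n=='top' else im[110:270,180:380]
    cv2.imwrite(f'pics/{n}2c.png',cv2.resize(c,None,fx=3.5,fy=3.5,interpolation=cv2.INTER_CUBIC))
E
```

```text
time: 5.1
tool_pos: [524.3, -173.3, 230.4]
eef_rot: [-180.0, -0.0, 5.4]
wrist_force: [1.4, 0.6, -0.4]
grip_width: 21.1
time: 5.8
tool_pos: [566.2, -22.9, 230.2]
eef_rot: [180.0, 0.0, 5.4]
wrist_force: [0.1, 0.3, -1.1]
grip_width: 21.6
```

View pics/top2c.png

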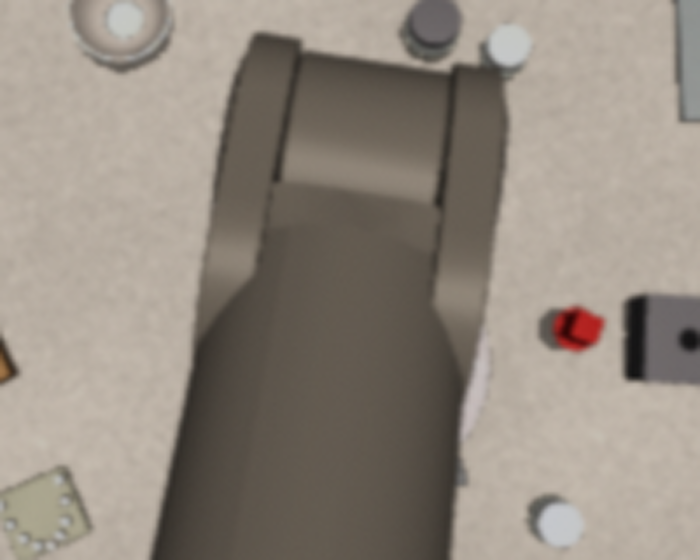

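View pics/scene2c.png

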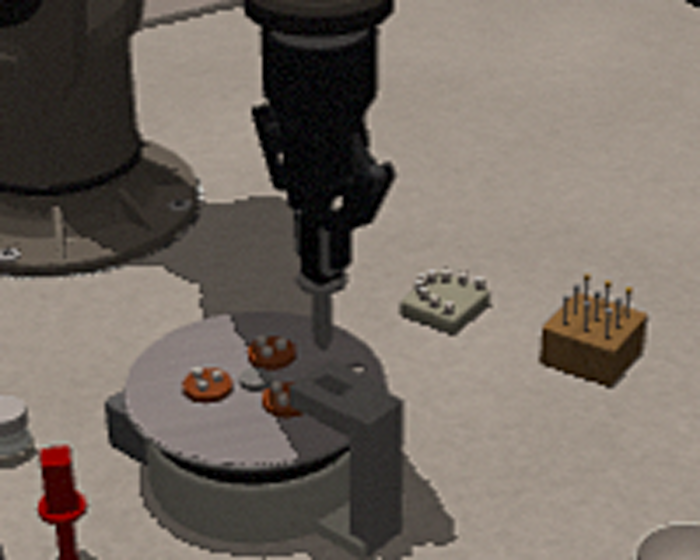

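Run:
```python
import cv2,numpy as np
im=cv2.imread('pics/scene2.png')
c=im[180:240,250:310]; cv2.imwrite('pics/z1.png',np.clip(cv2.resize(c,None,fx=10,fy=10,interpolation=cv2.INTER_CUBIC)*1.6,0,255).astype('uint8'))
```

```text
(no output)
```

View pics/z1.png

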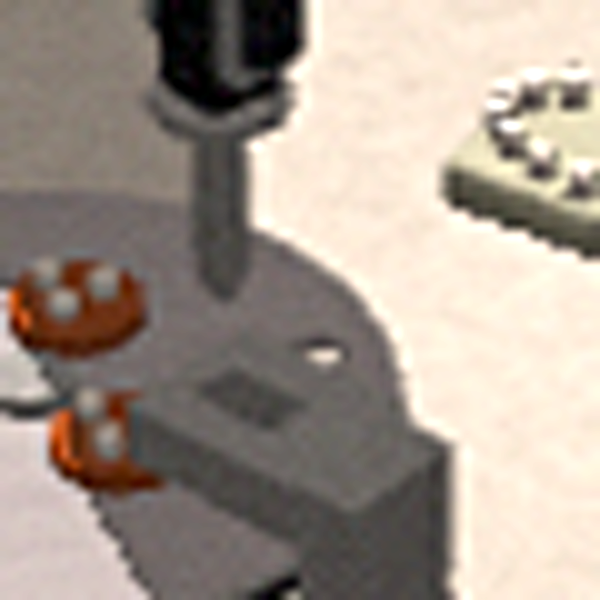

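Run:
```python
from h import *
Z=lambda u,v:((u+.5)/10-.5+250,(v+.5)/10-.5+180)
sc=[onz('scene',Z(*c),126)[:2] for c in [(200,388),(237,368),(303,404),(262,430)]]
print(np.round(sc,1),np.mean(sc,0)); e=np.diff(np.array(sc+[sc[0]]),axis=0);print(np.hypot(*e.T),np.degrees(np.arctan2(e[:,1],e[:,0])))
print('tip',onz('scene',Z(227,297),158.8))
print('flange',onz('scene',Z(221,125),158.8+56))  # front-bottom edge mid
print('shank axis at z=158.8+30', )
bc=[onz('scene',Z(*c),126)[:2] for c in [(130,398),(236,340),(452,440),(350,508)]]
print(np.round(bc,1))
print('axis cap', onz('scene',(110+571/4,185+128/4),92))
f=lambda u,v:((u+.5)/4-.5+110,(v+.5)/4-.5+185)
pe=[onz('scene',f(*c),90)[:2] for c in [(424,150),(723,120),(575,56)]];print(np.round(pe,1))
# stand hole
a=cv2.imread('pics/top2.png')[225:270,375:425]
cv2.imwrite('pics/z2.png',cv2.resize(a,None,fx=10,fy=10,interpolation=cv2.INTER_CUBIC))
```

```text
[[557.7 -26.9]
 [555.1 -14.3]
 [577.6  -8.1]
 [581.8 -22.9]] [568.04174883 -18.0336295 ]
[12.88990812 23.38324505 15.30078681 24.42824531] [ 101.80074537   15.15200013  -74.21089937 -170.56159667]
tip [567.34534668 -24.05843017 158.8       ]
flange [573.7796864  -28.71174137 214.8       ]
shank axis at z=158.8+30
[[552.1 -44.3]
 [544.1  -8. ]
 [610.8  15.6]
 [621.5 -21.4]]
axis cap [486.84548339 -38.3077685   92.        ]
[[ 452.9 -132.3]
 [ 528.5   55.4]
 [ 405.5    8.5]]
```

View pics/z2.png

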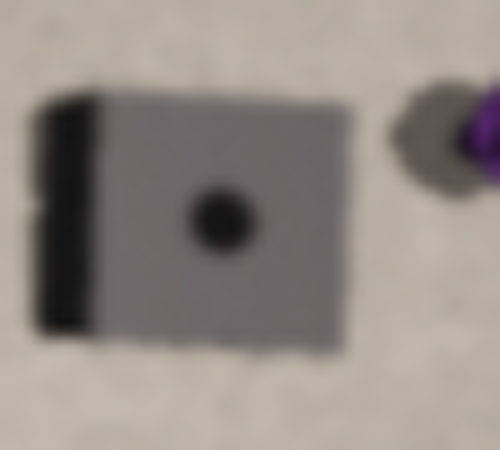

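```bash
python3 -m inch '[[0.0008,0.0055,-0.01,0,0,0,1],[0.0008,0.0055,-0.025,0,0,0,1],[0.0008,0.0055,-0.03,0,0,0,1],[0.0008,0.0055,-0.03,0,0,0,1]]'
python3 - <<'E'
import cv2
from h import *
for n in('scene',):
    im=imaging.camera(n)[:,:,::-1]; cv2.imwrite(f'pics/{n}3.png',im)
    c=im[180:240,250:310]; cv2.imwrite('pics/z3.png',np.clip(cv2.resize(c,None,fx=10,fy=10,interpolation=cv2.INTER_CUBIC)*1.6,0,255).astype('uint8'))
E
```

```text
time: 6.3
tool_pos: [566.7, -15.9, 198.9]
eef_rot: [180.0, 0.1, 5.5]
wrist_force: [0.3, 0.4, -0.3]
grip_width: 21.3
```

View pics/z3.png

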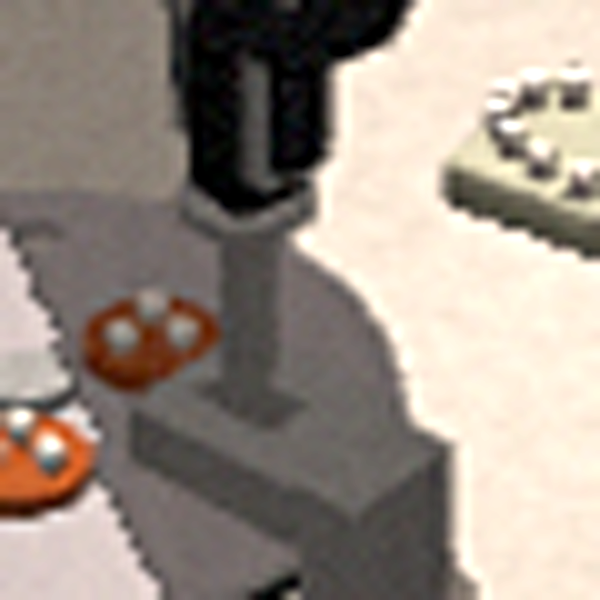

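```bash
python3 -m inch '[[0,0,0,0,0,0,1],[0,0,0,0,0,0,1]]'; python3 -m inch '[[0,0,-0.005,0,0,0,1],[0,0,-0.01,0,0,0,1],[0,0,-0.01,0,0,0,1]]'
```

```text
time: 6.55
tool_pos: [567.6, -15.8, 200.6]
eef_rot: [-180.0, -0.0, 5.5]
wrist_force: [0.5, 0.3, -0.6]
grip_width: 21.2
time: 6.85
tool_pos: [567.0, -15.6, 189.5]
eef_rot: [180.0, 0.1, 5.5]
wrist_force: [-1.3, 0.3, -0.9]
grip_width: 21.1
```

```bash
python3 -m inch '[[0,-0.0005,-0.003,0,0,0,1],[0,-0.0005,-0.005,0,0,0,1],[0,-0.0005,-0.005,0,0,0,1]]'; python3 -m inch '[[0,0,-0.003,0,0,0,1],[0,0,-0.005,0,0,0,1],[0,0,-0.005,0,0,0,1]]'
```

```text
time: 7.15
tool_pos: [567.3, -16.3, 185.0]
eef_rot: [180.0, 0.0, 5.5]
wrist_force: [-0.4, 0.3, -0.7]
grip_width: 21.1
time: 7.45
tool_pos: [567.3, -16.2, 180.0]
eef_rot: [180.0, 0.0, 5.5]
wrist_force: [0.1, -0.8, -0.9]
grip_width: 21.2
```

```bash
python3 -m inch '[[0.0019,0.0006,0,0,0,0,1],[0.0038,0.0011,0,0,0,0,1],[0.0048,0.0014,0,0,0,0,1],[0.0048,0.0014,0,0,0,0,1]]'; python3 -m inch '[[0.001,0.0003,0,0,0,0,1],[0.001,0.0003,0,0,0,0,1]]';python3 -m inch '[[0.001,0.0003,0,0,0,0,1],[0.001,0.0003,0,0,0,0,1]]'
```

```text
time: 7.85
tool_pos: [572.4, -14.8, 180.3]
eef_rot: [180.0, -0.0, 5.5]
wrist_force: [-0.8, -0.6, -0.9]
grip_width: 21.3
time: 8.05
tool_pos: [573.3, -14.4, 180.3]
eef_rot: [-180.0, -0.0, 5.5]
wrist_force: [-0.1, -1.7, -1.3]
grip_width: 21.3
time: 8.25
tool_pos: [573.9, -14.4, 180.2]
eef_rot: [180.0, 0.1, 5.5]
wrist_force: [-2.6, -1.1, 0.2]
grip_width: 21.4
```

```bash
python3 -m inch '[[0.0007,0.0002,0,0,0,0,1],[0.0007,0.0002,0,0,0,0,1]]';  python3 -m inch '[[-0.0048,-0.0014,0,0,0,0,1],[-0.0096,-0.0028,0,0,0,0,1],[-0.012,-0.0035,0,0,0,0,1],[-0.012,-0.0035,0,0,0,0,1]]';python3 -m inch '[[-0.001,-0.0003,0,0,0,0,1],[-0.001,-0.0003,0,0,0,0,1]]'
```

```text
time: 8.45
tool_pos: [574.2, -14.3, 180.1]
eef_rot: [-180.0, 0.1, 5.5]
wrist_force: [-5.5, -1.5, 2.0]
grip_width: 21.4
time: 8.85
tool_pos: [562.7, -17.6, 180.4]
eef_rot: [-180.0, -0.0, 5.5]
wrist_force: [0.3, 0.3, -1.1]
grip_width: 21.0
time: 9.05
tool_pos: [562.0, -17.7, 180.4]
eef_rot: [-180.0, -0.0, 5.5]
wrist_force: [1.0, -0.1, -0.6]
grip_width: 21.6
```

```bash
python3 -m inch '[[-0.0007,-0.0002,0,0,0,0,1],[-0.0007,-0.0002,0,0,0,0,1]]';  python3 -m inch '[[-0.0007,-0.0002,0,0,0,0,1],[-0.0007,-0.0002,0,0,0,0,1]]'
```

```text
time: 9.25
tool_pos: [561.7, -17.9, 180.4]
eef_rot: [-180.0, -0.1, 5.5]
wrist_force: [2.0, 0.5, -1.9]
grip_width: 21.4
time: 9.45
tool_pos: [561.4, -17.9, 180.5]
eef_rot: [180.0, -0.1, 5.6]
wrist_force: [6.8, 2.4, -5.0]
grip_width: 21.3
```

```bash
python3 -m inch '[[0.003,0.0009,0,0,0,0,1],[0.0063,0.0018,0,0,0,0,1],[0.0063,0.0018,-0.004,0,0,0,1],[0.0063,0.0018,-0.009,0,0,0,1],[0.0063,0.0018,-0.014,0,0,0,1],[0.0063,0.0018,-0.014,0,0,0,1]]'
python3 - <<'E'
import cv2
from h import *
from workcell import get_state
ims=[]
for k in range(6):
    t=get_state()['time']; im=imaging.camera('scene')[:,:,::-1]; cv2.imwrite(f'pics/s4_{k}.png',im); print(t,get_state()['tool_pos'],get_state()['wrist_force'])
    c=im[180:260,205:305]; ims.append(cv2.resize(c,None,fx=2.6,fy=2.6,interpolation=cv2.INTER_CUBIC))
cv2.imwrite('pics/m4.png',np.vstack([np.hstack(ims[:3]),np.hstack(ims[3:])]))
E
```

```text
time: 10.05
tool_pos: [566.2, -16.5, 165.4]
eef_rot: [180.0, 0.1, 5.5]
wrist_force: [-0.1, -0.4, -1.0]
grip_width: 21.4
10.05 [566.43119107 -16.54677738 165.79306024] [-0.37227196  0.90405844 -1.07606448]
10.1 [566.65557738 -16.5425418  166.12013194] [-1.05012953 -0.29204392 -1.50344993]
10.15 [566.77134805 -16.52904357 166.28724936] [-0.10191663  0.01612564 -0.296734  ]
10.2 [566.84620396 -16.44707109 166.40756657] [-0.57145674 -0.04993691 -0.48043182]
10.25 [566.9083995  -16.436819   166.46858699] [ 0.24384819  0.65183349 -0.8423526 ]
10.3 [566.91728719 -16.44001757 166.48961789] [-0.1195256   0.26832954 -0.98475417]
```

View pics/m4.png

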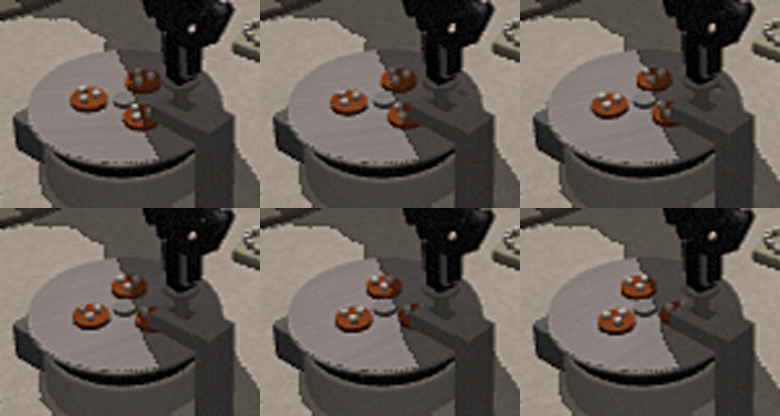

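```bash
cat >> h.py <<'E'
AX={'top':np.array([490.6,-41.0]),'scene':np.array([490.6+1.2,-41.0-0.2])}
SLOT=np.radians(16.8)
def trays(n,im,dz=0):   # im BGR ; list of (angle deg rel. slot, radius, area)
    h=cv2.cvtColor(im,cv2.COLOR_BGR2HSV); m=((h[...,0]<14)&(h[...,1]>140)&(h[...,2]>45)).astype('uint8')
    mm=np.zeros_like(m); 
    if n=='scene': mm[190:245,215:300]=1
    else: mm[210:290,260:345]=1
    m=cv2.morphologyEx(m*mm,cv2.MORPH_CLOSE,np.ones((5,5)))
    k,l,st,c=cv2.connectedComponentsWithStats(m); out=[]
    for i in range(1,k):
        if st[i,4]<25: continue
        p=onz(n,c[i],93-dz)[:2]-AX[n]
        out.append((round(float(np.degrees(np.arctan2(p[1],p[0])-SLOT))%360,1),round(float(np.hypot(*p)),1),int(st[i,4])))
    return out
E
python3 - <<'E'
from h import *
a=cv2.imread('pics/top0.png'); print('top0',trays('top',a))
p=onz('top',((191.5)/4-.5+250,329.5/4-.5+200),90)[:2]-AX['top']; print('hole',np.degrees(np.arctan2(p[1],p[0])-SLOT)%360,np.hypot(*p))
print(trays('scene',cv2.imread('pics/scene0.png')))
s=cv2.imread('pics/scene2.png'); print('s2',trays('scene',s)); p=onz('scene',(250+32.3,180+35.2),90)[:2]-AX['scene']; print('hole',np.degrees(np.arctan2(p[1],p[0])-SLOT)%360,np.hypot(*p))
for k in range(6): print(trays('scene',cv2.imread(f'pics/s4_{k}.png')))
E
```

```text
top0 [(330.9, 35.4, 99), (91.7, 39.1, 95), (206.9, 37.6, 103)]
hole 152.38617746365892 79.45437236489069
[(84.9, 37.3, 91), (199.2, 37.8, 90), (322.1, 34.0, 99)]
s2 [(72.6, 16.8, 162), (234.0, 37.6, 84)]
hole 53.44820602644752 81.25112801889917
[(45.0, 17.0, 185), (220.7, 37.8, 89)]
[(57.3, 15.8, 171), (229.7, 37.8, 97)]
[(118.4, 37.0, 91), (238.7, 37.6, 94), (348.2, 33.8, 57)]
[(126.8, 36.5, 89), (245.2, 37.0, 93), (356.3, 30.4, 45)]
[(136.3, 37.3, 84), (10.0, 26.6, 34), (254.1, 37.2, 95)]
[(143.6, 37.3, 80), (23.3, 25.7, 26), (262.4, 36.8, 93)]
```

The tray markers put the hole at 41° past the slot at t=10.05, moving at about 167°/s (2.9 rad/s). It should next pass the slot at about t=11.96. I'll drop the tip to just above the plate and press right after that.

```bash
python3 -m inch '[[0.0006,0.0003,-0.001,0,0,0,1],[0.0006,0.0003,-0.002,0,0,0,1],[0.0006,0.0003,-0.003,0,0,0,1],[0.0006,0.0003,-0.004,0,0,0,1],[0.0006,0.0003,-0.004,0,0,0,1],[0.0006,0.0003,-0.004,0,0,0,1],[0.0006,0.0003,-0.004,0,0,0,1],[0.0006,0.0003,-0.004,0,0,0,1]]'
cat > look.py <<'E'
import sys
from h import *
from workcell import get_state
n=int(sys.argv[1]); dz=float(sys.argv[2]) if len(sys.argv)>2 else 0
for k in range(n):
    t=get_state()['time']; im=imaging.camera('scene')[:,:,::-1].copy(); s=get_state()
    print(round(t,2),trays('scene',im,dz),s['tool_pos'].round(2),s['wrist_force'].round(1))
cv2.imwrite(f'pics/look{t:.2f}.png',im)
E
python3 look.py 2
```

```text
time: 11.15
tool_pos: [567.5, -16.1, 162.3]
eef_rot: [-180.0, -0.0, 5.5]
wrist_force: [-0.4, 1.0, -0.1]
grip_width: 21.1
11.15 [(166.8, 37.9, 89), (55.5, 28.2, 36), (284.8, 35.8, 98)] [567.44 -16.13 162.33] [-0.3 -0.4 -0.9]
11.2 [(174.7, 39.0, 86), (63.3, 29.2, 46), (292.5, 34.6, 104)] [567.43 -16.15 162.34] [ 0.  -0.6 -0.8]
```

```bash
python3 -m inch '[[0,0,0,0,0,0,1],[0,0,0,0,0,0,1],[0,0,0,0,0,0,1],[0,0,0,0,0,0,1],[0,0,0,0,0,0,1],[0,0,0,0,0,0,1],[0,0,0,0,0,0,1],[0,0,0,0,0,0,1]]'
python3 -m inch '[[0,0,-0.001,0,0,0,1],[0,0,-0.002,0,0,0,1],[0,0,-0.003,0,0,0,1]]'
python3 look.py 3 2
```

```text
time: 12.05
tool_pos: [567.4, -16.1, 162.3]
eef_rot: [-180.0, 0.0, 5.5]
wrist_force: [1.2, 0.5, -1.0]
grip_width: 21.3
time: 12.35
tool_pos: [567.5, -16.0, 159.3]
eef_rot: [-180.0, -0.0, 5.5]
wrist_force: [0.2, 1.1, 1.1]
grip_width: 21.1
12.35 [(119.4, 36.4, 88), (237.2, 37.2, 90), (351.1, 31.5, 57)] [567.4  -15.99 159.12] [-1.1  0.8  0.4]
12.4 [(124.4, 37.4, 87), (241.1, 37.4, 92), (352.5, 32.1, 54)] [567.42 -15.98 159.22] [-0.1  0.6  1.2]
12.45 [(127.8, 37.0, 88), (245.4, 37.3, 86), (355.7, 29.7, 44)] [567.44 -16.06 159.27] [-0.7  1.2  1.3]
```

```bash
python3 -m inch '[[0,0,-0.0006,0,0,0,1],[0,0,-0.0012,0,0,0,1],[0,0,-0.0012,0,0,0,1]]'
python3 look.py 4 3.3
```

```text
time: 12.8
tool_pos: [567.4, -16.0, 158.1]
eef_rot: [-180.0, 0.0, 5.5]
wrist_force: [0.6, 2.0, 2.5]
grip_width: 21.6
12.8 [(147.3, 39.5, 81), (265.8, 36.6, 95)] [567.43 -16.06 158.1 ] [0.1 1.7 1.9]
12.85 [(147.8, 39.1, 79), (31.7, 25.0, 25), (266.5, 36.4, 93)] [567.43 -16.09 158.13] [-1.2  0.7  1.5]
12.9 [(149.4, 38.9, 80), (39.0, 25.3, 26), (267.5, 35.5, 90)] [567.47 -16.08 158.14] [-1.1  1.8  2. ]
12.95 [(152.0, 38.6, 82), (269.3, 35.5, 90)] [567.44 -16.09 158.13] [-0.5  1.1  2.7]
```

```bash
python3 -m inch '[[0,0,-0.0001,0,0,0,1],[0,0,-0.0002,0,0,0,1],[0,0,-0.0002,0,0,0,1],[0,0,-0.0002,0,0,0,1],[0,0,-0.0002,0,0,0,1],[0,0,-0.0002,0,0,0,1]]'
python3 look.py 1 3.5;python3 -m inch '[[0,0,0,0,0,0,1],[0,0,0,0,0,0,1],[0,0,0,0,0,0,1],[0,0,0,0,0,0,1],[0,0,0,0,0,0,1]]'; python3 look.py 1 3.5
```

```text
time: 13.6
tool_pos: [567.4, -16.1, 157.9]
eef_rot: [-180.0, 0.0, 5.5]
wrist_force: [-0.1, 0.9, 2.0]
grip_width: 21.5
13.6 [(169.6, 39.6, 89), (62.9, 29.3, 32), (287.6, 34.4, 99)] [567.42 -16.15 157.91] [-0.6  1.7  1.9]
time: 14.15
tool_pos: [567.4, -16.1, 157.9]
eef_rot: [-180.0, 0.0, 5.5]
wrist_force: [-0.5, 1.6, 2.2]
grip_width: 21.4
14.15 [(181.8, 40.1, 90), (75.2, 31.2, 47), (303.3, 34.1, 98)] [567.43 -16.12 157.9 ] [-0.2  1.3  2.2]
```

```bash
python3 -m inch '[[0,0,-0.0002,0,0,0,1],[0,0,-0.0003,0,0,0,1],[0,0,-0.0003,0,0,0,1]]'
python3 look.py 1 3.8;python3 -m inch '[[0,0,0,0,0,0,1],[0,0,0,0,0,0,1],[0,0,0,0,0,0,1],[0,0,0,0,0,0,1],[0,0,0,0,0,0,1],[0,0,0,0,0,0,1],[0,0,0,0,0,0,1],[0,0,0,0,0,0,1]]'; python3 look.py 1 3.8
```

```text
time: 14.5
tool_pos: [567.4, -16.1, 157.6]
eef_rot: [-180.0, 0.0, 5.5]
wrist_force: [-0.3, 1.8, 2.4]
grip_width: 21.2
14.5 [(188.9, 39.0, 93), (81.0, 34.1, 71), (311.4, 34.6, 103)] [567.42 -16.16 157.61] [-1.   1.4  1.7]
time: 15.35
tool_pos: [567.4, -16.1, 157.6]
eef_rot: [-180.0, 0.0, 5.5]
wrist_force: [-0.3, 1.9, 2.0]
grip_width: 21.2
15.35 [(14.6, 16.6, 190), (201.5, 39.1, 91)] [567.41 -16.1  157.59] [-0.2  1.8  2.9]
```

Milestone crawl reached: about 0.26 rad/s at roughly 4 N. The hole is at 141°, so I'll let it creep round.

```bash
python3 -m inch '[[0,0,0,0,0,0,1],[0,0,0,0,0,0,1],[0,0,0,0,0,0,1],[0,0,0,0,0,0,1],[0,0,0,0,0,0,1],[0,0,0,0,0,0,1],[0,0,0,0,0,0,1],[0,0,0,0,0,0,1]]'>/dev/null
python3 -m inch '[[0,0,0,0,0,0,1],[0,0,0,0,0,0,1],[0,0,0,0,0,0,1],[0,0,0,0,0,0,1],[0,0,0,0,0,0,1],[0,0,0,0,0,0,1],[0,0,0,0,0,0,1],[0,0,0,0,0,0,1]]'; python3 look.py 1 3.8
python3 -m inch '[[0,0,0,0,0,0,1],[0,0,0,0,0,0,1],[0,0,0,0,0,0,1],[0,0,0,0,0,0,1],[0,0,0,0,0,0,1],[0,0,0,0,0,0,1],[0,0,0,0,0,0,1],[0,0,0,0,0,0,1]]'>/dev/null
python3 -m inch '[[0,0,0,0,0,0,1],[0,0,0,0,0,0,1],[0,0,0,0,0,0,1],[0,0,0,0,0,0,1],[0,0,0,0,0,0,1],[0,0,0,0,0,0,1],[0,0,0,0,0,0,1],[0,0,0,0,0,0,1]]'; python3 look.py 1 3.8
python3 -m inch '[[0,0,0,0,0,0,1],[0,0,0,0,0,0,1],[0,0,0,0,0,0,1],[0,0,0,0,0,0,1],[0,0,0,0,0,0,1],[0,0,0,0,0,0,1],[0,0,0,0,0,0,1],[0,0,0,0,0,0,1]]'>/dev/null
python3 -m inch '[[0,0,0,0,0,0,1],[0,0,0,0,0,0,1],[0,0,0,0,0,0,1],[0,0,0,0,0,0,1],[0,0,0,0,0,0,1],[0,0,0,0,0,0,1],[0,0,0,0,0,0,1],[0,0,0,0,0,0,1]]'; python3 look.py 1 3.8
```

```text
time: 17.0
tool_pos: [567.4, -16.1, 157.6]
eef_rot: [-180.0, -0.0, 5.5]
wrist_force: [-1.3, 2.5, 2.1]
grip_width: 21.3
17.0 [(61.5, 16.1, 175), (227.6, 37.4, 92)] [567.41 -16.13 157.61] [0.1 1.3 2.6]
time: 18.65
tool_pos: [567.4, -16.1, 157.6]
eef_rot: [-180.0, 0.0, 5.5]
wrist_force: [-0.6, 1.1, 1.8]
grip_width: 21.3
18.65 [(136.9, 38.0, 83), (252.6, 36.5, 90), (1.7, 28.2, 31)] [567.4  -16.15 157.61] [0.1 1.3 3.1]
time: 20.3
tool_pos: [567.4, -16.1, 157.6]
eef_rot: [-180.0, 0.0, 5.5]
wrist_force: [-0.4, 0.3, 2.2]
grip_width: 21.2
20.3 [(159.8, 39.7, 82), (52.6, 26.5, 30), (277.1, 35.1, 99)] [567.4  -16.1  157.58] [-0.2  1.7  2.6]
```

```bash
H='x'
python3 -m inch '[[0,0,0,0,0,0,1],[0,0,0,0,0,0,1],[0,0,0,0,0,0,1],[0,0,0,0,0,0,1],[0,0,0,0,0,0,1],[0,0,0,0,0,0,1],[0,0,0,0,0,0,1],[0,0,0,0,0,0,1]]'>/dev/null
python3 -m inch '[[0,0,0,0,0,0,1],[0,0,0,0,0,0,1],[0,0,0,0,0,0,1],[0,0,0,0,0,0,1],[0,0,0,0,0,0,1],[0,0,0,0,0,0,1],[0,0,0,0,0,0,1],[0,0,0,0,0,0,1]]'>/dev/null
python3 -m inch '[[0,0,0,0,0,0,1],[0,0,0,0,0,0,1],[0,0,0,0,0,0,1],[0,0,0,0,0,0,1],[0,0,0,0,0,0,1],[0,0,0,0,0,0,1],[0,0,0,0,0,0,1],[0,0,0,0,0,0,1]]'>/dev/null
python3 -m inch '[[0,0,0,0,0,0,1],[0,0,0,0,0,0,1],[0,0,0,0,0,0,1],[0,0,0,0,0,0,1],[0,0,0,0,0,0,1],[0,0,0,0,0,0,1],[0,0,0,0,0,0,1],[0,0,0,0,0,0,1]]'>/dev/null
python3 look.py 1 3.8
python3 -m inch '[[0,0,0,0,0,0,1],[0,0,0,0,0,0,1],[0,0,0,0,0,0,1],[0,0,0,0,0,0,1],[0,0,0,0,0,0,1],[0,0,0,0,0,0,1],[0,0,0,0,0,0,1],[0,0,0,0,0,0,1]]'>/dev/null
python3 -m inch '[[0,0,0,0,0,0,1],[0,0,0,0,0,0,1],[0,0,0,0,0,0,1],[0,0,0,0,0,0,1],[0,0,0,0,0,0,1],[0,0,0,0,0,0,1],[0,0,0,0,0,0,1],[0,0,0,0,0,0,1]]'>/dev/null
python3 -m inch '[[0,0,0,0,0,0,1],[0,0,0,0,0,0,1],[0,0,0,0,0,0,1],[0,0,0,0,0,0,1],[0,0,0,0,0,0,1],[0,0,0,0,0,0,1],[0,0,0,0,0,0,1],[0,0,0,0,0,0,1]]'>/dev/null
python3 -m inch '[[0,0,0,0,0,0,1],[0,0,0,0,0,0,1],[0,0,0,0,0,0,1],[0,0,0,0,0,0,1],[0,0,0,0,0,0,1],[0,0,0,0,0,0,1],[0,0,0,0,0,0,1],[0,0,0,0,0,0,1]]'
python3 look.py 1 3.8
```

```text
23.55 [(90.4, 37.1, 86), (205.3, 38.7, 85), (328.2, 33.1, 100)] [567.39 -16.12 157.59] [-0.4  1.   2.8]
time: 26.8
tool_pos: [567.4, -16.1, 157.6]
eef_rot: [-180.0, 0.0, 5.5]
wrist_force: [0.2, 1.8, 2.7]
grip_width: 21.2
26.8 [(132.3, 37.9, 84), (249.4, 36.9, 93), (4.6, 28.0, 35)] [567.41 -16.13 157.58] [-1.3  1.8  2.5]
```

```bash
python3 -m inch '[[0,0,0,0,0,0,1],[0,0,0,0,0,0,1],[0,0,0,0,0,0,1],[0,0,0,0,0,0,1],[0,0,0,0,0,0,1],[0,0,0,0,0,0,1],[0,0,0,0,0,0,1],[0,0,0,0,0,0,1]]'>/dev/null
python3 -m inch '[[0,0,0,0,0,0,1],[0,0,0,0,0,0,1],[0,0,0,0,0,0,1],[0,0,0,0,0,0,1],[0,0,0,0,0,0,1],[0,0,0,0,0,0,1],[0,0,0,0,0,0,1],[0,0,0,0,0,0,1]]'>/dev/null
python3 -m inch '[[0,0,0,0,0,0,1],[0,0,0,0,0,0,1],[0,0,0,0,0,0,1],[0,0,0,0,0,0,1],[0,0,0,0,0,0,1],[0,0,0,0,0,0,1],[0,0,0,0,0,0,1],[0,0,0,0,0,0,1]]'>/dev/null
python3 look.py 1 3.8
python3 -m inch '[[0,0,0,0,0,0,1],[0,0,0,0,0,0,1]]'; python3 look.py 1 3.8
```

```text
29.25 [(165.4, 38.9, 79), (58.8, 28.0, 32), (282.9, 35.0, 100)] [567.42 -16.12 157.61] [0.1 2.  2.1]
time: 29.5
tool_pos: [567.4, -16.2, 157.6]
eef_rot: [-180.0, 0.0, 5.5]
wrist_force: [-0.3, 1.7, 1.9]
grip_width: 21.1
29.5 [(168.0, 38.6, 86), (60.9, 28.5, 30), (286.4, 34.5, 102)] [567.41 -16.1  157.61] [-1.3  1.4  2.8]
```

```bash
python3 -m inch '[[0,0,0,0,0,0,1],[0,0,0,0,0,0,1],[0,0,0,0,0,0,1]]'; python3 look.py 1 3.8
python3 -m inch '[[0,0,0,0,0,0,1],[0,0,0,0,0,0,1],[0,0,0,0,0,0,1]]'; python3 look.py 1 3.8
```

```text
time: 29.85
tool_pos: [567.4, -16.2, 157.5]
eef_rot: [180.0, 0.0, 5.5]
wrist_force: [0.5, 0.1, -0.1]
grip_width: 21.3
29.85 [(173.3, 41.8, 88), (72.5, 31.4, 38), (292.4, 32.1, 101)] [567.28 -16.21 157.47] [-1.8  5.6 -1.6]
time: 30.2
tool_pos: [567.3, -16.1, 157.5]
eef_rot: [-180.0, 0.0, 5.5]
wrist_force: [-0.8, 1.4, -0.5]
grip_width: 21.1
30.2 [(175.6, 42.4, 89), (78.1, 34.5, 63), (297.1, 30.6, 101)] [567.31 -16.13 157.53] [-0.9  1.4  0.2]
```

Fz has dropped to about zero and the plate has risen round the tip, so the tip is in the hole. I'll check the plate has stopped, then push down gently.

```bash
python3 look.py 1 0; python3 -m inch '[[0,0,-0.001,0,0,0,1],[0,0,-0.002,0,0,0,1],[0,0,-0.003,0,0,0,1]]'; python3 look.py 2 0
```

```text
30.25 [(180.4, 38.3, 88), (66.7, 28.7, 50), (299.8, 35.6, 101)] [567.32 -16.15 157.54] [-1.7  1.1  0.4]
time: 30.6
tool_pos: [567.5, -16.1, 154.6]
eef_rot: [-180.0, -0.0, 5.5]
wrist_force: [-0.8, 1.0, 2.2]
grip_width: 21.4
30.6 [(183.3, 35.4, 85), (67.9, 30.6, 50), (300.9, 37.7, 99)] [567.47 -16.09 154.44] [-1.   1.7  1.5]
30.65 [(183.7, 35.9, 89), (67.6, 30.3, 51), (300.3, 37.5, 101)] [567.5  -16.07 154.53] [-0.4  2.3 -0.4]
```

```bash
python3 -m inch '[[0,0,-0.001,0,0,0,1],[0,0,-0.002,0,0,0,1],[0,0,-0.003,0,0,0,1],[0,0,-0.003,0,0,0,1]]'; python3 look.py 2 0
```

```text
time: 31.1
tool_pos: [567.4, -16.1, 151.5]
eef_rot: [180.0, 0.0, 5.5]
wrist_force: [-0.1, 1.2, 1.6]
grip_width: 21.3
31.1 [(181.2, 36.2, 89), (67.0, 31.0, 47), (299.3, 37.5, 98)] [567.43 -16.09 151.54] [-0.6  2.2  1.4]
31.15 [(180.6, 36.5, 87), (66.6, 30.7, 48), (299.4, 37.3, 99)] [567.44 -16.09 151.59] [-0.   1.4  1.4]
```

```bash
python3 -m inch '[[0,0,-0.001,0,0,0,1],[0,0,-0.002,0,0,0,1],[0,0,-0.003,0,0,0,1],[0,0,-0.003,0,0,0,1]]'; python3 -m inch '[[0,0,-0.001,0,0,0,1],[0,0,-0.002,0,0,0,1],[0,0,-0.003,0,0,0,1],[0,0,-0.003,0,0,0,1]]'; python3 look.py 1 0
```

```text
time: 31.6
tool_pos: [567.3, -16.1, 148.4]
eef_rot: [-180.0, 0.0, 5.5]
wrist_force: [-0.6, 0.7, 0.6]
grip_width: 21.2
time: 32.0
tool_pos: [567.3, -16.1, 145.4]
eef_rot: [180.0, 0.0, 5.5]
wrist_force: [-0.4, 1.8, -0.4]
grip_width: 21.5
32.0 [(178.2, 37.8, 85), (67.2, 30.8, 49), (297.8, 36.6, 100)] [567.38 -16.13 145.53] [-0.6  1.3 -0.9]
```

```bash
python3 -m inch '[[0,0,-0.001,0,0,0,1],[0,0,-0.002,0,0,0,1],[0,0,-0.003,0,0,0,1],[0,0,-0.0035,0,0,0,1],[0,0,-0.0035,0,0,0,1]]'; python3 -m inch '[[0,0,-0.0005,0,0,0,1],[0,0,-0.0005,0,0,0,1]]'; python3 -m inch '[[0,0,-0.0005,0,0,0,1],[0,0,-0.0005,0,0,0,1]]'
```

```text
time: 32.55
tool_pos: [567.4, -16.1, 142.0]
eef_rot: [-180.0, 0.0, 5.5]
wrist_force: [0.5, 1.9, -0.3]
grip_width: 21.3
time: 32.75
tool_pos: [567.4, -16.1, 141.6]
eef_rot: [-180.0, 0.0, 5.5]
wrist_force: [-0.0, 2.5, -0.0]
grip_width: 21.3
time: 32.95
tool_pos: [567.4, -16.1, 141.4]
eef_rot: [-180.0, -0.0, 5.5]
wrist_force: [-3.1, 2.4, 7.1]
grip_width: 21.4
```

Fz of 7 N at TCP z 141.4 is the flange landing on the bridge, exactly at the predicted height. I'll ease off slightly, release, look, and rise.

```bash
python3 -m inch '[[0,0,0.0002,0,0,0,0.9],[0,0,0.0002,0,0,0,0.6],[0,0,0.0002,0,0,0,0.3],[0,0,0.0002,0,0,0,0],[0,0,0.0002,0,0,0,0],[0,0,0.0002,0,0,0,0],[0,0,0.0002,0,0,0,0],[0,0,0.0002,0,0,0,0]]'; python3 -m inch '[[0,0,0,0,0,0,0],[0,0,0.005,0,0,0,0],[0,0,0.01,0,0,0,0],[0,0,0.02,0,0,0,0],[0,0,0.04,0,0,0,0],[0,0,0.07,0,0,0,0],[0,0,0.11,0,0,0,0],[0,0,0.15,0,0,0,0]]'
python3 look.py 1 0
python3 - <<'E'
import cv2,glob,os,numpy as np
f=max(glob.glob('pics/look*'),key=os.path.getmtime);im=cv2.imread(f)[150:270,200:360]
cv2.imwrite('pics/end1.png',np.clip(cv2.resize(im,None,fx=4.5,fy=4.5,interpolation=cv2.INTER_CUBIC)*1.4,0,255).astype('uint8'))
E
```

```text
time: 33.75
tool_pos: [567.4, -16.1, 141.3]
eef_rot: [-180.0, 0.0, 5.5]
wrist_force: [-0.7, 0.5, 0.5]
grip_width: 85.3
time: 34.55
tool_pos: [567.0, -16.5, 293.4]
eef_rot: [180.0, 0.0, 5.5]
wrist_force: [0.7, -0.1, 0.3]
grip_width: 85.2
34.55 [(178.8, 38.6, 86), (70.9, 31.9, 58), (298.9, 35.5, 96)] [569.49 -17.15 299.65] [ 3.  -0.2  8.8]
```

View pics/end1.png

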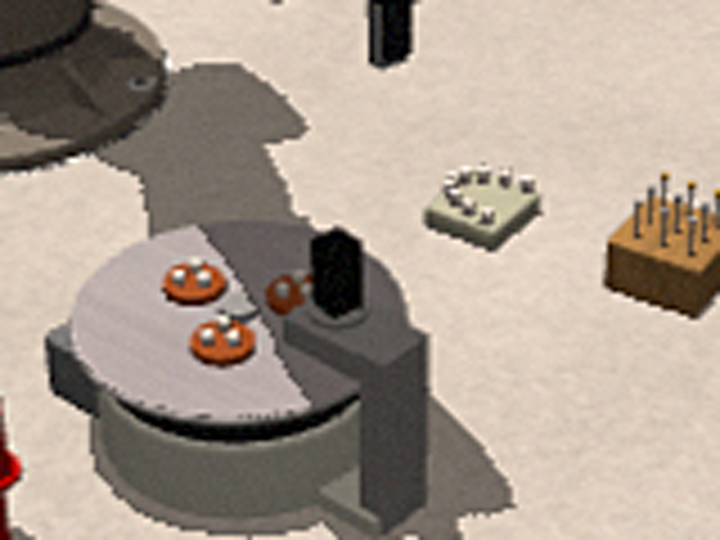

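The pin stands upright with its flange on the bridge, at about (335,318) in the crop. The gripper is clear. I'll check that nothing drifts and hand in.

```bash
python3 -m inch '[[0,0,0,0,0,0,0],[0,0,0,0,0,0,0],[0,0,0,0,0,0,0],[0,0,0,0,0,0,0],[0,0,0,0,0,0,0],[0,0,0,0,0,0,0]]'; python3 look.py 1 0
python3 - <<'E'
import cv2,glob,os,numpy as np
f=sorted(glob.glob('pics/look*'),key=os.path.getmtime)[-2:];a,b=[cv2.imread(x) for x in f]
d=cv2.absdiff(a,b).max(2); print('changed px round station',(d[190:270,210:300]>30).sum())
s0=cv2.imread('pics/scene0.png'); print('bystander areas', {n:int((cv2.absdiff(s0,b).max(2)[y-12:y+12,x-14:x+14]>40).sum()) for n,(x,y) in dict(jara=(181,233),jarb=(258,316),jarc=(286,309),bowl=(378,275),model=(307,196),brush=(118,255),spat=(432,211),red=(198,256),purple=(129,284)).items()})
from workcell import ticket
print(ticket.close_job())
E
```

```text
time: 35.2
tool_pos: [567.3, -16.2, 290.9]
eef_rot: [180.0, 0.0, 5.5]
wrist_force: [0.2, 0.4, -0.5]
grip_width: 85.5
35.2 [(179.2, 38.6, 87), (70.6, 31.7, 59), (298.9, 35.1, 96)] [567.33 -16.2  291.04] [-0.2 -0.  -0.7]
changed px round station 15
bystander areas {'jara': 0, 'jarb': 0, 'jarc': 0, 'bowl': 0, 'model': 0, 'brush': 0, 'spat': 0, 'red': 0, 'purple': 0}
the job is handed in; nothing more can be done
None
```

The plate is parked with the locking pin fully home. I released the pin, pulled the gripper clear and handed the job in at about 35 s; the hand-in gives no verdict.

- **Pin and slot:** I took the black-handled pin from the grey stand and found the slot's middle by touching both of its ends.
- **Braking:** I rubbed the tip on the plate with roughly 4 N, estimated from the spring's sink. The plate crept at about 0.25 rad/s for some 15 s.
- **Parking:** When the hole came under the slot, the wrist force dropped to about zero and the plate stopped. I then pushed down gently until the flange met the bridge, at the height I had predicted.

**Last checks:**
- **Pin:** it stands upright with its flange on the bridge in the final picture.
- **Plate:** it was still over 0.65 s, with the tray angles within 0.4°.
- **Hole position:** the two clear trays put the hole within about 1.5° (2 mm) of under the slot. The third tray, half hidden behind the pin, read about 10° off, and I disregarded it.
- **Bystanders:** the pictures show no change at any of them.
- **Contact force:** I never measured the force between pin and plate directly. The highest wrist reading while the tip was on the plate was about 6 N. It read about 8 N when the flange landed on the bridge.

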